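# Register the guide bar and hold the hidden bolt head

### The job

The slow nut runner on the strip fixture is already turning, but the bolt just spins round with its nut. First push the slotted guide bar back flat against the steel bracket and along until its end is fully home on the stop. Then reach down into the narrow gap behind the bracket's front wall, grip the hidden hexagon bolt head firmly so that it stops turning while the nut runs on, and finish while still holding it. Leave the cup, the screwdriver and the beaker alone.

Things in the scene. Friction and masses are not known exactly. Their poses are not given: they have to be found in the camera images.
- fixture: strip guide fixture, fixed to the bench: dark steel base plate 150 x 262 x 10 mm with a bent U bracket of 6 mm steel and a stop. Origin at bench level below the middle of the front wall's front face; x points from the front (robot side) to the back, y along the bracket, to the left; the stop is at the -y end; z up. Ledge under the bar: x -20 to 0, y -75 to 75, top z 25.5.
- gap (a point): centre of the gap's floor between the bracket's two walls, on the base at fixture x 29, y 0, z 15 mm. The gap is 46 mm wide (fixture x 6 to 52), open above and at both y ends; walls 120 mm long in y, tops at z 70 (front wall) and z 62 (rear wall)
- stop (a point): middle of the stop button's face (fixture x -5, y -110, z 46 mm), which takes the bar's -y end. The dark steel stop block behind it: y -119 to -147, top z 66 mm
- motor (a point): middle of the nut runner's fixed grey motor, in front of the nut (fixture x -90, y 0, z 46 mm). With its two clamps the runner fills fixture x -137 to -52, y -25 to 25, up to z 73 mm
- pin (a point): one of two guide pins, 16 mm thick, that pass through the bar's slot: centre of its collar's front (collar 22 mm across, fixture x -26 to -22, y +38, z 46 mm); the other pin is at y -38
- bar (a joint): distance (m) of the guide bar's end from the stop: 0 fully home, at most 0.030; the bar slides along the fixture's y, toward -y to go home; drag about 2.5 N (more when fast), and it stays where it is left
- bar_gap (a joint): gap (m) between the guide bar's back and the bracket's front wall: 0 flat against it, at most 0.010; the bar slides along the fixture's x, toward +x to close; drag about 2.5 N (more when fast), and it stays where it is left. Bolt and pins keep the bar parallel and level
- bar_end (a point): middle of the guide bar's +y end, the face to push toward the stop. The bar is a bright aluminium flat bar 195 mm long (y), 8 mm thick (x), 40 mm high (z 26 to 66), with a slot 17 mm high from 38 to 162 mm from this end
- bar_front (a point): point on the bar's front face, at mid height, 17 mm from its +y end, clear of nut and pins: a place to push it back against the bracket
- bolt: M16 bolt along the fixture's x at y 0, z 46 mm. Origin: centre of its hexagon head, hidden in the middle of the gap; head 24 mm across flats, 27.7 mm across corners, 10 mm thick (fixture x 24 to 34). Its x axis is the bolt axis; its +y and -y sides are a pair of parallel flats. It turns with the nut from the start, about 0.65 rad/s, positive about x; thread drag 0.2 Nm
- nut: lock nut, washer and runner socket (35 mm across, fixture x -56 to -20, y 0, z 46 mm), turning together about x under a steady 0.4 Nm; origin on the bolt axis at x -26. While the bolt is free it rides round with the nut; once its head is held the nut runs on alone at about half the speed. Between head and front wall sits a fixed spacer sleeve, 20 mm thick, 18 mm long
- cup: loose empty clear sample cup, 35 mm across, 55 mm high, standing behind the fixture; origin under its centre; leave alone
- driver: loose screwdriver with red handle, 183 mm long, 25 mm thick, lying behind the fixture; origin under its middle, long axis y; leave alone
- glass: loose glass beaker 52 mm across, 69 mm high, standing to the left of the fixture; origin under its centre; leave alone

How it is judged:
By the outcome, as a careful person would: the job done as asked, in the order asked, and still so for the second after the job is handed in, while the arm keeps its last pose, push and grip.
It also fails if it takes over 54 s, if anything falls off the work surface, if the arm or the gripper's body presses on something with over 40 N, if the wrist force passes 120 N, or if a joint passes its speed limit or range.

### The arm

A 6-joint arm with a two-finger parallel gripper is mounted at the origin on a cart in front of the work surface, level with it; the furniture and walls round the work are solid. World frame = base frame: x ahead of the robot, y to its left, z up, the work surface at z = 0. Lengths are in m, angles in degrees, forces in N, time in s.
With the tool pointing down it reaches from about 0.4 to 0.825 m from the base axis. Payload 7 kg.
Tool frame: the origin (TCP) lies between the finger pads, 19 mm behind the fingertips; this is the grasp point; z points along the fingers, y is the line along which they close (so a half turn about z gives the same grasp; the last joint's range is limited). The gripper opens to 88 mm and grips with 3 to 60 N. Pads are 19 mm wide; open, the fingers measure 130 mm over their backs; the gripper's body (78 mm by 193 mm) begins 47 mm behind the grasp point.
Start: joints at [-59.983, 20.546, 0.682, 0, -70.136, -16.507], TCP at [0.158, -0.656, 0.245] pointing down, gripper open.
Joint ranges: [-176.03, 176.03], [-82.01, 121.73], [-58.28, 71.71], [-173.87, 95.51], [-174.79, -0.11], [-173.66, 173.66]. Speed limits (degrees/s): [136.94, 136.94, 172.46, 180, 180, 180].

### API

Orientations are given as [roll, pitch, yaw] about the fixed x, y, z axes, in that order (R = Rz(yaw) Ry(pitch) Rx(roll)).
In Python, from plant import ctrl, vision gives the robot as it stands. The module is installed in compiled form; this text tells all that it offers.
- The arm moves only by the tool move_arm, never from a script. Its argument "moves" is one flat list of numbers, 7 for each row, row after row: the finger opening in cm, from 0 to 8.76, then the shift along the tool's x, y, z in cm, then the turn, a rotation vector about the tool's x, y, z in rad. A call has 1 to 8 rows; each row shifts and turns the commanded pose from where the row before left it, along the tool's axes as they then stand; what a row does not reach is not made up. A row lasts 1/10 s, in which the tool goes at most 50 mm and 8.59 degrees, less where a joint would pass 70% of its speed; a pose out of reach is approached as far as the arm can. A call with a gripper value outside its range is refused whole. The fingers move at their own pace and stop on an object; the grip force is fixed at half the most. Time passes only in rows, so rows that do not move let the fingers close. It gives the time, the measured TCP pose, the force, the opening and the grip force at its end, in the units of the state.
- ctrl.get_obs(): the state, without advancing time (a new reading comes with each control period).
- vision.snapshot(name): name is "scene" or "top" or "wrist"; returns (picture, depth): 384x512x3 uint8, red, green, blue; 384x512 float32, m along the optical axis (not along the pixel's ray), 0 where there is no reading.
- vision.camera_model(name): a dict with "vertical_fov" (degrees; the focal length in pixels is half the picture's height over the tangent of half this angle, whatever the lens; pixels are square), "cx", "cy" (the principal point, pixels), "cam_to_world" (4x4, takes a point from camera to world coordinates). Camera axes: x right, y down, z forward; pixel columns grow to the right and rows downward; lengths in m; the calibration is good to about 2 mm. The wrist camera is an equidistant fisheye: a pixel r from the principal point sees the ray r / f radians off the axis. A picture is of the moment at which its call begins: read the wrist's pose just before it. camera_model takes no time and is no camera call; for the wrist camera it gives the pose at the moment of the call.
- ctrl.close_job(): hands the job in; it is judged then, once.
The state is a dict: "clock": time; "joint_pos": joint angles; "qvel": joint speeds; "tau": joint torques, N m; "tool_pos": TCP position; "orientation": TCP orientation; "force": force on the tool from outside, world axes, zero at the start; "moment": the same for the moment, N m; "opening": finger opening in m; "gripper_force": force on a finger pad.
Only numpy, scipy, OpenCV 4.12 (cv2) and the standard library are available. Lean on these libraries where they do the work, as an engineer would, in place of code of your own. Each camera call takes 0.05 s, during which the arm holds its last target. There are 200 camera calls.

## Working session

There is one attempt and no reset: what is moved stays moved. The work goes in short steps, Python scripts to look and compute and a tool call to move; the robot and the scene stay as the last step left them, time stands still between calls to the robot, and variables do not carry over. Pictures are saved under pics/ and viewed, at most 10 in all, crops included, and the job is handed in when it is done.

Besides the shell and the picture viewer there is one more tool, called after "Emit:" in YAML: its name, and indented under it one key for each argument. move_arm: Moves the arm, as the interface text tells. Its arguments: {"type":"object","properties":{"moves":{"type":"array"}},"required":["moves"]}

```bash
mkdir -p pics
cat > h.py <<'E'
import numpy as np, cv2
from plant import ctrl, vision
from scipy.spatial.transform import Rotation as R
def snap(n,f=None):
    p,d=vision.snapshot(n); 
    np.savez(f'pics/{n}.npz',p=p,d=d)
    cv2.imwrite(f or f'pics/{n}.png',p[:,:,::-1]); return p,d
def cloud(n,d):
    m=vision.camera_model(n); f=d.shape[0]/2/np.tan(np.radians(m['vertical_fov']/2))
    v,u=np.mgrid[:d.shape[0],:d.shape[1]]
    P=np.stack([(u-m['cx'])/f*d,(v-m['cy'])/f*d,d],-1); T=np.array(m['cam_to_world'])
    return P@T[:3,:3].T+T[:3,3]
E
python3 - <<'E'
from h import *
o=ctrl.get_obs(); print({k:np.round(v,3) for k,v in o.items()})
a=[]
for n in('scene','top'):
    p,d=snap(n); a.append(p)
    np.save(f'pics/{n}_w.npy',cloud(n,d)); m=vision.camera_model(n); print(n,m['vertical_fov'],np.round(m['cam_to_world'],3).tolist())
for n,p in zip('st',a): cv2.imwrite(f'pics/{n}1.png',cv2.resize(p[:,:,::-1],(800,600),interpolation=cv2.INTER_CUBIC))
E
```

```text
{'clock': np.float64(0.0), 'joint_pos': array([-5.9983e+01,  2.0592e+01,  6.3400e-01, -1.9000e-02, -7.0135e+01,
       -1.6505e+01]), 'qvel': array([-0.103, -0.017,  0.006, -0.038,  0.043,  0.134]), 'tau': array([-0.0000e+00, -5.8272e+01,  2.9306e+01,  6.9970e+00,  7.0000e-03,
       -0.0000e+00]), 'tool_pos': array([ 0.158, -0.656,  0.244]), 'orientation': array([ 1.79906e+02, -9.00000e-03, -1.66495e+02]), 'force': array([-0.713, -0.327, -0.331]), 'moment': array([-0.007,  0.02 ,  0.001]), 'gripper_force': np.float64(0.0), 'opening': np.float64(0.087)}
scene 44.73073412535656 [[-0.729, -0.282, 0.623, -0.112], [-0.684, 0.323, -0.654, 1.072], [-0.017, -0.903, -0.429, 0.526], [0.0, 0.0, 0.0, 1.0]]
top 45.436874715363835 [[0.0, -0.982, 0.191, 0.349], [-1.0, 0.0, 0.002, 0.348], [-0.002, -0.191, -0.982, 1.202], [0.0, 0.0, 0.0, 1.0]]
```

View pics/t1.png

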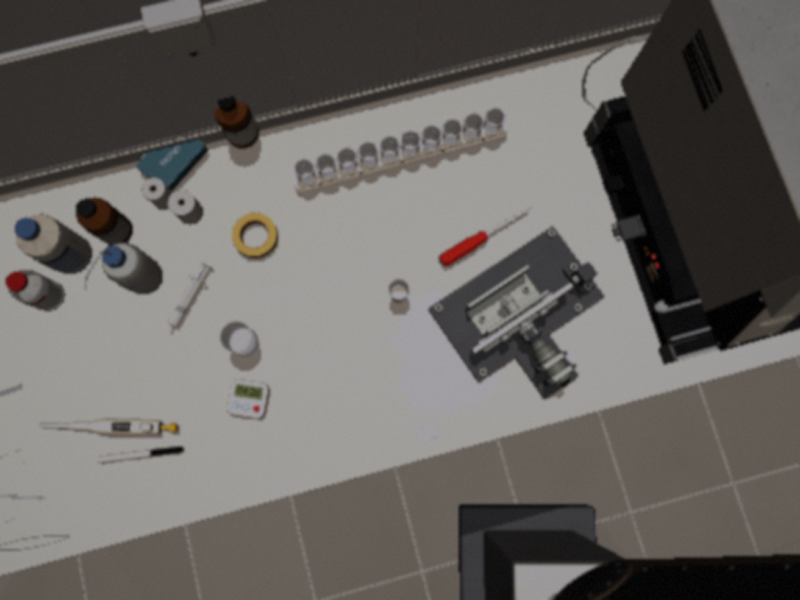

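View pics/s1.png

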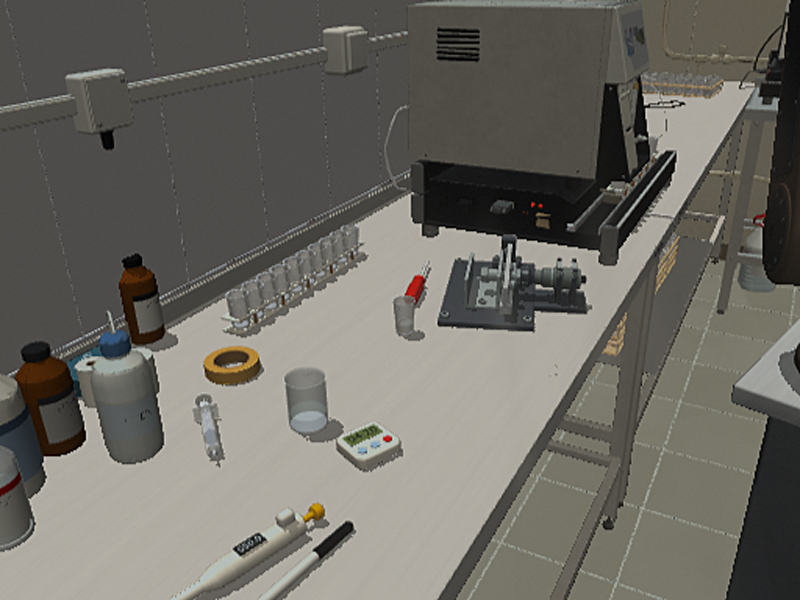

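The top view shows the fixture near (520,310) of the 800x600 picture, yawed about 30°, with the stop at (583,278) and the motor at (550,365). The cup is at (399,292) and the driver at (485,235). I'll enlarge the fixture for an accurate pose fit.

Run:
```python
from h import *
p=np.load('pics/top.npz')['p']; d=np.load('pics/top.npz')['d']
c=p[135:265,265:395]  # crop
cv2.imwrite('pics/tc.png',cv2.resize(c[:,:,::-1],None,fx=4.6,fy=4.6,interpolation=cv2.INTER_CUBIC))
m=vision.camera_model('top'); T=np.array(m['cam_to_world']); f=192/np.tan(np.radians(m['vertical_fov']/2)); print(f,m['cx'],m['cy'])
W=np.load('pics/top_w.npy')
# base-plate pixels: z 6..14mm region 
z=W[...,2]; M=np.zeros_like(z,bool); M[135:265,265:395]=1
dark=p.max(-1)<110
b=M&dark&(z>.003)&(z<.02); Q=W[b]; print(b.sum(),np.median(Q[:,2]))
r=cv2.minAreaRect(Q[:,:2].astype(np.float32)*1000); print(r)
t=M&(z>.05); print(np.histogram(z[M],bins=np.arange(-.005,.09,.005)))
```

```text
458.576221199055 251.80548822102935 190.00179089710574
4152 0.009728882874463274
((560.0274658203125, 136.50445556640625), (291.4538879394531, 262.03668212890625), 33.54937744140625)
(array([5817, 3800, 2268, 1939,  464,  305,  175,   36,   31,   34,  140,
        232,  293,  400,  361,   91,    2,    0]), array([-0.005,  0.   ,  0.005,  0.01 ,  0.015,  0.02 ,  0.025,  0.03 ,
        0.035,  0.04 ,  0.045,  0.05 ,  0.055,  0.06 ,  0.065,  0.07 ,
        0.075,  0.08 ,  0.085]))
```

View pics/tc.png

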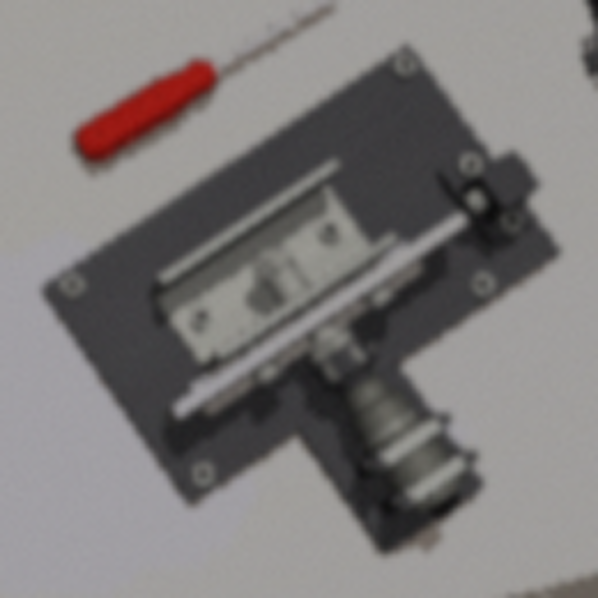

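The crop shows the rear wall top running from (158,280) to (338,165), the front wall's right end at (393,238), the bar from (180,410) to (470,218), and the stop button near (478,200). I'll fit these against the known geometry using depth.

Run:
```python
from h import *
p=np.load('pics/top.npz')['p']
m=vision.camera_model('top'); T=np.array(m['cam_to_world']); f=192/np.tan(np.radians(m['vertical_fov']/2))
def px(u,v,z):  # crop px -> world
    u=265+(u+.5)/4.6-.5; v=135+(v+.5)/4.6-.5
    r=T[:3,:3]@np.array([(u-m['cx'])/f,(v-m['cy'])/f,1]); return (T[:3,3]+r*(z-T[2,3])/r[2])
yaw=np.radians(33.55); A=np.array([[np.cos(yaw),np.sin(yaw)],[-np.sin(yaw),np.cos(yaw)]])
for n,u,v,z in [('platefl',192,503,.01),('platebl',45,290,.01),('platebr',407,45,.01),('platefr',558,250,.01),('rearL',156,280,.062),('rearR',336,162,.062),('rearR in',341,169,.062),('frontR',395,237,.070),('barL',175,408,.066),('barLfront',181,418,.066),('barLback',172,404,.066),('plate tongue L',382,553,.01)]:
    w=px(u,v,z)[:2]; print(n,np.round(w*1000,1),np.round(A@w*1000,1))
W=np.load('pics/top_w.npy')[135:265,265:395].reshape(-1,3)
F=np.c_[W[:,:2]@A.T,W[:,2]]*1000
for lo,hi in((57,66),(66,75)):
    q=F[(F[:,2]>lo)&(F[:,2]<hi)]; h,e=np.histogram(q[:,0],bins=np.arange(420,640,4)); print(lo,[(int(a),int(b)) for a,b in zip(e,h) if b])
b=F[(F[:,2]>5)&(F[:,2]<14)]; print(np.percentile(b[:,0],[1,99]),np.percentile(b[:,1],[1,99]))
```

```text
platefl [438.3 209.4] [481.  -67.7]
platebl [560.  290.9] [627.5 -67. ]
platebr [705.8  77.3] [ 630.9 -325.7]
platefr [583.2  -4.4] [ 483.6 -326. ]
rearL [556.3 232.4] [ 592.1 -113.7]
rearR [622.8 131.3] [ 591.6 -234.8]
rearR in [618.8 128.7] [ 586.8 -234.8]
frontR [578.7 102. ] [ 538.7 -234.8]
barL [485.2 223.9] [528.1 -81.5]
barLfront [479.8 220.8] [521.9 -81.2]
barLback [487.4 225.5] [530.8 -81.4]
plate tongue L [410.4 103.7] [ 399.3 -140.4]
57 [(420, 10), (424, 18), (428, 17), (432, 16), (436, 11), (440, 7), (444, 10), (448, 16), (452, 14), (456, 14), (460, 14), (464, 13), (468, 9), (472, 6), (476, 6), (480, 2), (484, 3), (488, 12), (492, 18), (496, 14), (500, 14), (504, 8), (508, 9), (512, 8), (516, 11), (520, 62), (524, 92), (528, 51), (532, 25), (536, 13), (540, 9), (556, 1), (560, 9), (564, 6), (568, 2), (584, 13), (588, 72), (592, 18)]
66 [(420, 20), (428, 1), (432, 1), (436, 10), (440, 26), (444, 20), (464, 1), (516, 2), (520, 19), (524, 49), (528, 33), (532, 11), (536, 84), (540, 30), (588, 1)]
[400.66263242 673.38717496] [-323.38042988  -65.12679619]
```

```bash
cat >> h.py <<'E'
YAW=33.5; O=np.array([.5416,.150,0])
FR=R.from_euler('z',YAW,degrees=True)
def pose():
    o=ctrl.get_obs(); return np.array(o['tool_pos']),R.from_euler('xyz',o['orientation'],degrees=True),o
def fx(p): return FR.inv().apply(np.array(p)-O)
def go(p0,r0,p1,yaw,n):
    "rows of tool-frame shift cm / turn rad from pose p0,r0 to p1 (world), tool straight down at yaw"
    r1=R.from_euler('xyz',[180,0,yaw],degrees=True); dr=(r0.inv()*r1).as_rotvec()/n; r=r0
    for i in range(n):
        print(np.round(np.r_[r.inv().apply((p1-p0)/n)*100,dr],3).tolist()); r=r*R.from_rotvec(dr)
    return p1,r1
E
python3 - <<'E'
from h import *
for n in('top','scene'):
    W=np.load(f'pics/{n}_w.npy').reshape(-1,3); 
    for zl,zh in((.02,.1),(.1,.2),(.2,.6)):
        q=W[(W[:,2]>zl)&(W[:,2]<zh)&(W[:,0]>.25)&(W[:,0]<.9)&(W[:,1]<.04)&(W[:,1]>-.8)]
        if len(q): print(n,zl,len(q),'minx',np.round([ (lo,q[(q[:,1]>lo)&(q[:,1]<lo+.1)][:,0].min().round(3)) for lo in np.arange(-.5,.0,.1) if ((q[:,1]>lo)&(q[:,1]<lo+.1)).any()],3).tolist(),'maxy',np.percentile(q[:,1],99.5).round(3))
p,r,o=pose()
print('A');p,r=go(p,r,np.array([.34,-.27,.25]),-166.5,9)
print('B');p,r=go(p,r,np.array([.42,-.03,.24]),-156.5,6)
print('C');p,r=go(p,r,np.array(O+FR.apply([-.05,.08,.18])),-146.5,6)
E
```

```text
top 0.02 3263 minx [[-0.2, 0.467], [-0.1, 0.463]] maxy 0.038
top 0.1 4444 minx [[-0.3, 0.492], [-0.2, 0.47], [-0.1, 0.555]] maxy 0.025
top 0.2 17364 minx [[-0.3, 0.505], [-0.2, 0.48], [-0.1, 0.553]] maxy -0.006
scene 0.02 4548 minx [[-0.5, 0.551], [-0.4, 0.525], [-0.3, 0.496], [-0.2, 0.468], [-0.1, 0.463]] maxy 0.032
scene 0.1 4641 minx [[-0.4, 0.523], [-0.3, 0.494], [-0.2, 0.47], [-0.1, 0.536]] maxy 0.024
scene 0.2 14277 minx [[-0.4, 0.495], [-0.3, 0.498], [-0.2, 0.481], [-0.1, 0.535]] maxy -0.005
A
[-2.972, 3.696, -0.056, 0.0, -0.0, 0.0]
[-2.972, 3.696, -0.057, 0.0, -0.0, 0.0]
[-2.972, 3.696, -0.057, 0.0, -0.0, 0.0]
[-2.972, 3.696, -0.058, 0.0, -0.0, 0.0]
[-2.972, 3.696, -0.058, 0.0, -0.0, 0.0]
[-2.972, 3.696, -0.059, 0.0, -0.0, 0.0]
[-2.972, 3.696, -0.059, 0.0, -0.0, 0.0]
[-2.972, 3.696, -0.06, 0.0, -0.0, 0.0]
[-2.972, 3.696, -0.061, 0.0, -0.0, 0.0]
B
[-2.23, 3.578, 0.167, 0.0, 0.0, -0.029]
[-2.333, 3.512, 0.167, 0.0, 0.0, -0.029]
[-2.435, 3.442, 0.167, 0.0, 0.0, -0.029]
[-2.534, 3.37, 0.167, 0.0, 0.0, -0.029]
[-2.631, 3.295, 0.167, 0.0, 0.0, -0.029]
[-2.725, 3.217, 0.167, 0.0, 0.0, -0.029]
C
[-2.003, 3.111, 1.0, 0.0, 0.0, -0.029]
[-2.092, 3.052, 1.0, 0.0, 0.0, -0.029]
[-2.18, 2.99, 1.0, 0.0, 0.0, -0.029]
[-2.266, 2.925, 1.0, 0.0, 0.0, -0.029]
[-2.35, 2.858, 1.0, 0.0, 0.0, -0.029]
[-2.432, 2.788, 1.0, 0.0, 0.0, -0.029]
```

Run:
```python
from h import *
p,r,o=pose()
print('A');p,r=go(p,r,np.array([.33,-.27,.25]),-180,9)
print('B');p,r=go(p,r,np.array([.405,-.03,.25]),-180,6)
print('C');p,r=go(p,r,np.array([.42,.12,.24]),-180,4)
print('D');p,r=go(p,r,np.array(O+FR.apply([-.05,.08,.18])),-146.5,5)
```

```text
A
[-2.864, 3.722, -0.056, 0.0, -0.0, 0.026]
[-2.766, 3.796, -0.056, 0.0, -0.0, 0.026]
[-2.666, 3.867, -0.057, 0.0, -0.0, 0.026]
[-2.563, 3.935, -0.057, 0.0, -0.0, 0.026]
[-2.459, 4.001, -0.058, 0.0, -0.0, 0.026]
[-2.354, 4.064, -0.059, 0.0, -0.0, 0.026]
[-2.247, 4.124, -0.059, 0.0, -0.0, 0.026]
[-2.138, 4.182, -0.06, 0.0, -0.0, 0.026]
[-2.027, 4.236, -0.06, 0.0, -0.0, 0.026]
B
[-1.25, 4.0, 0.0, 0.0, 0.0, 0.0]
[-1.25, 4.0, 0.0, 0.0, 0.0, 0.0]
[-1.25, 4.0, 0.0, 0.0, 0.0, 0.0]
[-1.25, 4.0, 0.0, 0.0, 0.0, 0.0]
[-1.25, 4.0, 0.0, 0.0, 0.0, 0.0]
[-1.25, 4.0, 0.0, 0.0, 0.0, 0.0]
C
[-0.375, 3.75, 0.25, 0.0, 0.0, 0.0]
[-0.375, 3.75, 0.25, 0.0, 0.0, 0.0]
[-0.375, 3.75, 0.25, 0.0, 0.0, 0.0]
[-0.375, 3.75, 0.25, 0.0, 0.0, 0.0]
D
[-0.715, 1.382, 1.2, 0.0, 0.0, -0.117]
[-0.871, 1.289, 1.2, 0.0, 0.0, -0.117]
[-1.016, 1.179, 1.2, 0.0, 0.0, -0.117]
[-1.147, 1.052, 1.2, 0.0, 0.0, -0.117]
[-1.261, 0.911, 1.2, 0.0, 0.0, -0.117]
```

Emit:
move_arm:
  moves: [0,-2.86,3.72,0,0,0,0.026,0,-2.77,3.8,0,0,0,0.026,0,-2.67,3.87,0,0,0,0.026,0,-2.56,3.94,0,0,0,0.026,0,-2.46,4.0,0,0,0,0.026,0,-2.35,4.06,0,0,0,0.026,0,-2.25,4.12,0,0,0,0.026,0,-2.14,4.18,0,0,0,0.026]

```text
clock: 0.9
tool_pos: [0.3109, -0.3114, 0.2453]
orientation: [180.0, 0.0, -178.5]
force: [0.1, -1.2, 0.4]
opening: 0.0296
gripper_force: 0.0
```

Emit:
move_arm:
  moves: [0,-2.03,4.24,0,0,0,0.026,0,-1.25,4.0,0,0,0,0,0,-1.25,4.0,0,0,0,0,0,-1.25,4.0,0,0,0,0,0,-1.25,4.0,0,0,0,0,0,-1.25,4.0,0,0,0,0,0,-1.25,4.0,0,0,0,0,0,0,0,0,0,0,0]

```text
clock: 1.7
tool_pos: [0.4056, -0.0265, 0.2454]
orientation: [180.0, 0.0, -179.6]
force: [-0.1, 0.5, -0.6]
opening: 0.0004
gripper_force: 0.0
```

Emit:
move_arm:
  moves: [0,-0.38,3.7,0.2,0,0,0,0,-0.38,3.7,0.2,0,0,0,0,-0.38,3.7,0.2,0,0,0,0,-0.38,3.7,0.2,0,0,0]

```text
clock: 2.1
tool_pos: [0.419, 0.119, 0.2372]
orientation: [180.0, -0.0, -179.9]
force: [1.0, -0.2, -0.1]
opening: 0.0002
gripper_force: 0.0
```

Emit:
move_arm:
  moves: [0,-0.7,1.4,1.2,0,0,-0.117,0,-0.9,1.3,1.2,0,0,-0.117,0,-1.0,1.2,1.2,0,0,-0.117,0,-1.1,1.1,1.2,0,0,-0.117,0,-1.3,0.9,1.2,0,0,-0.117,0,0,0,0,0,0,0]

```text
clock: 2.7
tool_pos: [0.4546, 0.1882, 0.1755]
orientation: [-180.0, -0.2, -146.2]
force: [0.8, -0.5, -0.2]
opening: -0.0001
gripper_force: 0.0
```

Run:
```python
from h import *
p,r,o=pose(); print(p,o['orientation'],fx(p)*1000)
pic,d=snap('wrist'); m=vision.camera_model('wrist'); print(m)
p2,d2=snap('top'); print(o['clock'])
cv2.imwrite('pics/w1.png',cv2.resize(pic[:,:,::-1],(800,600),interpolation=cv2.INTER_CUBIC))
```

```text
[0.454593   0.18822236 0.17548357] [-1.79976462e+02 -1.77855281e-01 -1.46203615e+02] [-51.45756866  79.89545987 175.48356554]
{'vertical_fov': 65.70646984690485, 'cx': 256.00095860974307, 'cy': 192.20954185660386, 'cam_to_world': array([[-5.53396953e-01,  8.03032708e-01,  2.21111469e-01,
         3.95417013e-01],
       [ 8.32917635e-01,  5.33591975e-01,  1.46723609e-01,
         1.48375448e-01],
       [-1.59448659e-04,  2.65364040e-01, -9.64148277e-01,
         3.16887546e-01],
       [ 0.00000000e+00,  0.00000000e+00,  0.00000000e+00,
         1.00000000e+00]])}
2.7
```

View pics/w1.png

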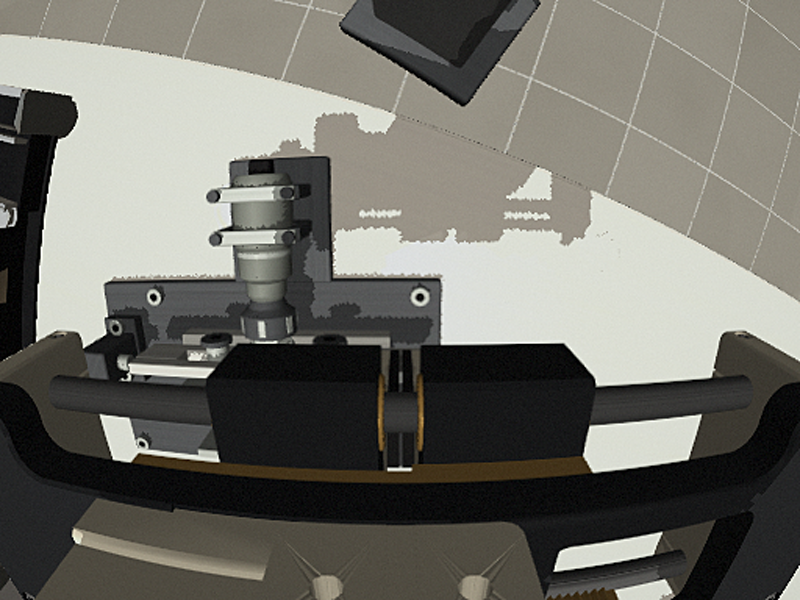

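The wrist view shows the plate's front edge from (105,283) to (441,281) and the runner axis at about column 262 (clamps at rows 193/237, nut at row 325). The fingers hide the bar. I'll check the fixture pose with these points.

```bash
cat >> h.py <<'E'
def wray(u,v,m,z,s=800/512):
    u=(u+.5)/s-.5; v=(v+.5)/s-.5
    f=192/np.radians(m['vertical_fov']/2) if 0 else 192/np.tan(np.radians(m['vertical_fov']/2))
    a=np.array([u-m['cx'],v-m['cy']]); rr=np.hypot(*a); th=rr/f
    T=np.array(m['cam_to_world']); k=T[:3,:3]@np.r_[a/rr*np.sin(th),np.cos(th)]
    return T[:3,3]+k*(z-T[2,3])/k[2]
E
python3 - <<'E'
from h import *
m=vision.camera_model('wrist')
for n,u,v,z in [('plateFL',441,281,.01),('plateFR',106,283,.01),('tongueFL',330,157,.01),('tongueFR',230,159,.01),('clamp1 mid',254,189,.073),('clamp2 mid',255,233,.073),('nutL',298,325,.046),('nutR',243,325,.046),('collar',330,341,.046)]:
    w=wray(u,v,m,z); print(n,np.round(w*1000,1),np.round(fx(w)*1000,1))
E
```

```text
plateFL [439.2 210.5  10. ] [-51.9 107.   10. ]
plateFR [582.   -5.9  10. ] [ -52.3 -152.4   10. ]
tongueFL [410.  102.6  10. ] [-135.9   33.    10. ]
tongueFR [446.7  43.   10. ] [-138.2  -36.9   10. ]
clamp1 mid [443.1  85.3  73. ] [-117.8    0.4   73. ]
clamp2 mid [463.5  98.2  73. ] [-93.7  -0.1  73. ]
nutL [506.4 144.9  46. ] [-32.2  15.2  46. ]
nutR [527.  114.5  46. ] [-31.8 -21.5  46. ]
collar [504.1 167.3  46. ] [-21.7  35.1  46. ]
```

Emit:
move_arm:
  moves: [0,0,0,3,0,0,0.005,0,0,0,3,0,0,0,0,0,0,3,0,0,0,0,-0.5,0,2,0,0,0,0,-0.8,0,1,0,0,0,0,-0.5,0,0,0,0,0,0,0,0,0,0,0,0]

```text
clock: 3.5
tool_pos: [0.471, 0.1986, 0.0584]
orientation: [-180.0, 0.1, -146.7]
force: [0.3, 0.1, 1.4]
opening: 0.0004
gripper_force: 0.0
```

Run:
```python
from h import *
p,r,o=pose(); print(o['orientation'],fx(p)*1000,o['force'])
pic,d=snap('wrist')
m=vision.camera_model('wrist');print(m['cam_to_world'].round(4).tolist())
cv2.imwrite('pics/w2.png',cv2.resize(pic[:,:,::-1],(800,600),interpolation=cv2.INTER_CUBIC))
```

```text
[-1.79998130e+02  9.22760513e-02 -1.46695398e+02] [-32.09318357  79.51234851  58.36540105] [0.29337028 0.14164997 1.40171327]
[[-0.5496, 0.8045, 0.2251, 0.411], [0.8354, 0.5291, 0.1486, 0.159], [0.0004, 0.2697, -0.9629, 0.1988], [0.0, 0.0, 0.0, 1.0]]
```

View pics/w2.png

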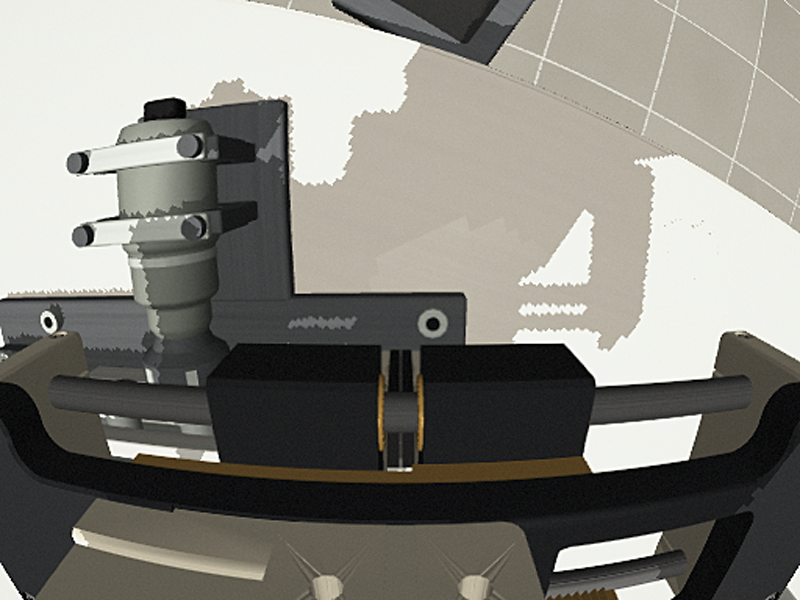

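The bar is hidden behind the fingers and the tool sits clear in front of it, so I'll push by force feedback.

Emit:
move_arm:
  moves: [0,-0.3,0,0.2,0,0,-0.003,0,-0.3,0,0.2,0,0,0,0,-0.1,0,0,0,0,0,0,-0.1,0,0,0,0,0,0,-0.1,0,0,0,0,0,0,0,0,0,0,0,0]

```text
clock: 4.15
tool_pos: [0.4773, 0.2029, 0.0534]
orientation: [-180.0, 0.0, -146.5]
force: [0.0, 0.3, 0.0]
opening: 0.0002
gripper_force: 0.0
```

Emit:
move_arm:
  moves: [0,-0.1,0,0,0,0,0,0,-0.1,0,0,0,0,0,0,0,0,0,0,0,0]

```text
clock: 4.45
tool_pos: [0.4786, 0.2037, 0.0533]
orientation: [-180.0, -0.0, -146.5]
force: [0.2, -0.8, 1.3]
opening: 0.0004
gripper_force: 0.6
```

Emit:
move_arm:
  moves: [0,-0.1,0,0,0,0,0,0,-0.1,0,0,0,0,0,0,0,0,0,0,0,0]

```text
clock: 4.75
tool_pos: [0.4804, 0.2049, 0.0533]
orientation: [-180.0, -0.0, -146.5]
force: [-2.9, -0.8, 1.4]
opening: 0.0002
gripper_force: 1.2
```

Emit:
move_arm:
  moves: [0,-0.1,0,0,0,0,0,0,-0.1,0,0,0,0,0,0,0,0,0,0,0,0]

```text
clock: 5.05
tool_pos: [0.4822, 0.2061, 0.0532]
orientation: [-180.0, -0.0, -146.5]
force: [-2.4, -1.2, -0.1]
opening: 0.0001
gripper_force: 1.0
```

Emit:
move_arm:
  moves: [0,-0.1,0,0,0,0,0,0,-0.1,0,0,0,0,0,0,0,0,0,0,0,0]

```text
clock: 5.35
tool_pos: [0.483, 0.2066, 0.0532]
orientation: [-180.0, -0.1, -146.5]
force: [-5.4, -1.5, 3.8]
opening: 0.0006
gripper_force: 3.0
```

Emit:
move_arm:
  moves: [0,-0.1,0,0,0,0,0,0,0,0,0,0,0,0,0,0,0,0,0,0,0]

```text
clock: 5.65
tool_pos: [0.4831, 0.2065, 0.0531]
orientation: [-180.0, -0.2, -146.5]
force: [-8.4, -2.8, 5.8]
opening: 0.0006
gripper_force: 4.4
```

Emit:
move_arm:
  moves: [0,-0.1,0,0,0,0,0,0,0,0,0,0,0,0,0,0,0,0,0,0,0]

```text
clock: 5.95
tool_pos: [0.4833, 0.2064, 0.053]
orientation: [-180.0, -0.3, -146.5]
force: [-11.9, -5.4, 8.9]
opening: 0.0002
gripper_force: 5.8
```

Emit:
move_arm:
  moves: [0,0.5,0,0,0,0,0,0,1.0,0,0,0,0,0,0,0,2.3,0,0,0,0,0,0,2.3,0,0,0,0,0,-1.3,0,0,0,0,0,0,-1.25,0,0,0,0,0,0,0,0,0,0,0,0]

```text
clock: 6.65
tool_pos: [0.4708, 0.2538, 0.0536]
orientation: [180.0, 0.1, -146.5]
force: [-0.8, -0.8, 0.1]
opening: 0.0001
gripper_force: 0.0
```

Run:
```python
from h import *
p,r,o=pose(); print(o['orientation'],fx(p)*1000,o['force'])
pic,d=snap('top')
cv2.imwrite('pics/t2.png',cv2.resize(pic[135:265,265:395,::-1],None,fx=4.6,fy=4.6,interpolation=cv2.INTER_CUBIC))
```

```text
[ 1.79995998e+02  1.16317762e-01 -1.46468790e+02] [ -1.73157888 125.60177538  53.5705287 ] [-0.80691459 -0.81197716  0.14183669]
```

View pics/t2.png

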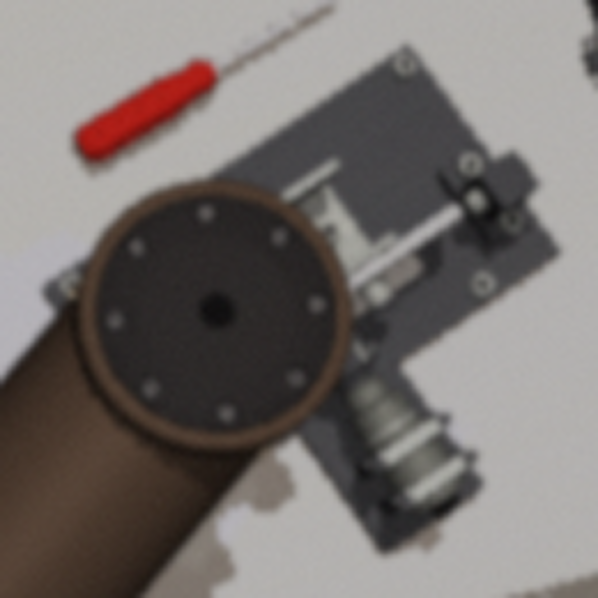

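The arm hides the bar's near end. Its far end, at about (462,212), is still short of the stop button at (478,200). I'll push along −y now.

Emit:
move_arm:
  moves: [0,0.2,-0.4,0,0,0,0,0,0,-0.2,0,0,0,0,0,0,-0.2,0,0,0,0,0,0,-0.1,0,0,0,0,0,0,0,0,0,0,0]

```text
clock: 7.2
tool_pos: [0.4723, 0.2436, 0.0534]
orientation: [180.0, 0.0, -146.5]
force: [-0.3, -0.0, -0.2]
opening: 0.0004
gripper_force: 0.0
```

Emit:
move_arm:
  moves: [0,0,-0.15,0,0,0,0,0,0,-0.15,0,0,0,0,0,0,0,0,0,0,0]

```text
clock: 7.5
tool_pos: [0.4739, 0.2413, 0.0534]
orientation: [-180.0, -0.0, -146.5]
force: [0.8, 0.4, 0.5]
opening: 0.0007
gripper_force: 0.0
```

Emit:
move_arm:
  moves: [0,0,-0.15,0,0,0,0,0,0,-0.15,0,0,0,0,0,0,0,0,0,0,0]

```text
clock: 7.8
tool_pos: [0.4755, 0.239, 0.0533]
orientation: [180.0, 0.0, -146.5]
force: [-1.6, 1.9, 1.2]
opening: 0.0004
gripper_force: 0.8
```

Emit:
move_arm:
  moves: [0,0,-0.15,0,0,0,0,0,0,-0.15,0,0,0,0,0,0,0,0,0,0,0]

```text
clock: 8.1
tool_pos: [0.4773, 0.2363, 0.0534]
orientation: [180.0, 0.0, -146.5]
force: [-0.1, 1.8, -0.8]
opening: 0.0004
gripper_force: 1.0
```

Emit:
move_arm:
  moves: [0,0,-0.15,0,0,0,0,0,0,-0.1,0,0,0,0,0,0,0,0,0,0,0]

```text
clock: 8.4
tool_pos: [0.4787, 0.2342, 0.0534]
orientation: [-180.0, 0.0, -146.5]
force: [-0.7, 1.9, 0.2]
opening: 0.0002
gripper_force: 0.9
```

Emit:
move_arm:
  moves: [0,0,-0.1,0,0,0,0,0,0,-0.1,0,0,0,0,0,0,0,0,0,0,0]

```text
clock: 8.7
tool_pos: [0.4798, 0.2326, 0.0534]
orientation: [-180.0, 0.0, -146.5]
force: [-0.7, 2.3, -1.3]
opening: 0.0006
gripper_force: 0.9
```

Emit:
move_arm:
  moves: [0,0,-0.1,0,0,0,0,0,0,-0.1,0,0,0,0,0,0,0,0,0,0,0]

```text
clock: 9.0
tool_pos: [0.4808, 0.231, 0.0534]
orientation: [180.0, 0.0, -146.5]
force: [-2.0, 2.7, -0.4]
opening: 0.0004
gripper_force: 1.4
```

Emit:
move_arm:
  moves: [0,0,-0.15,0,0,0,0,0,0,-0.15,0,0,0,0,0,0,0,0,0,0,0]

```text
clock: 9.3
tool_pos: [0.4814, 0.2304, 0.0533]
orientation: [179.8, 0.1, -146.5]
force: [-13.4, 14.0, 1.2]
opening: 0.0004
gripper_force: 9.7
```

Emit:
move_arm:
  moves: [0,0,-0.15,0,0,0,0,0,0,-0.15,0,0,0,0,0,0,0,0,0,0,0]

```text
clock: 9.6
tool_pos: [0.4818, 0.23, 0.0533]
orientation: [179.7, 0.1, -146.5]
force: [-25.8, 28.1, 4.7]
opening: 0.0005
gripper_force: 18.7
```

Emit:
move_arm:
  moves: [0,0,-0.1,0,0,0,0,0,0,-0.1,0,0,0,0,0,0,0,0,0,0,0]

```text
clock: 9.9
tool_pos: [0.482, 0.2298, 0.0533]
orientation: [179.6, 0.1, -146.5]
force: [-34.9, 36.8, 7.1]
opening: 0.0002
gripper_force: 24.8
```

The bar stopped against the button: the force rose sharply while the position held. I'll back off, rise and check it with the wrist camera from further forward.

Emit:
move_arm:
  moves: [0,0,0.5,0,0,0,0,0,0,1.5,0,0,0,0,0,0,0,-3.5,0,0,0,0,2,0,-4,0,0,0,8.7,4,-1,-4,0,0,0,8.7,3.6,-1,-2.5,0,0,0,8.7,0,-0.5,0,0,0,0,8.7,0,0,0,0,0,0]

```text
clock: 10.7
tool_pos: [0.4116, 0.1705, 0.1893]
orientation: [180.0, 0.2, -146.5]
force: [0.2, 0.1, 0.6]
opening: 0.0269
gripper_force: 0.0
```

Run:
```python
from h import *
p,r,o=pose(); print(o['orientation'],fx(p)*1000,o['force'],o['opening'])
m=vision.camera_model('wrist');pic,d=snap('wrist')
np.save('pics/m3.npy',np.array([m],dtype=object))
cv2.imwrite('pics/w3.png',cv2.resize(pic[:,:,::-1],(800,600),interpolation=cv2.INTER_CUBIC))
```

```text
[ 1.79987522e+02  1.61197196e-01 -1.46536279e+02] [-97.05957883  88.87101521 189.28726738] [0.16593219 0.12100646 0.58563857] 0.02691256100407497
```

View pics/w3.png

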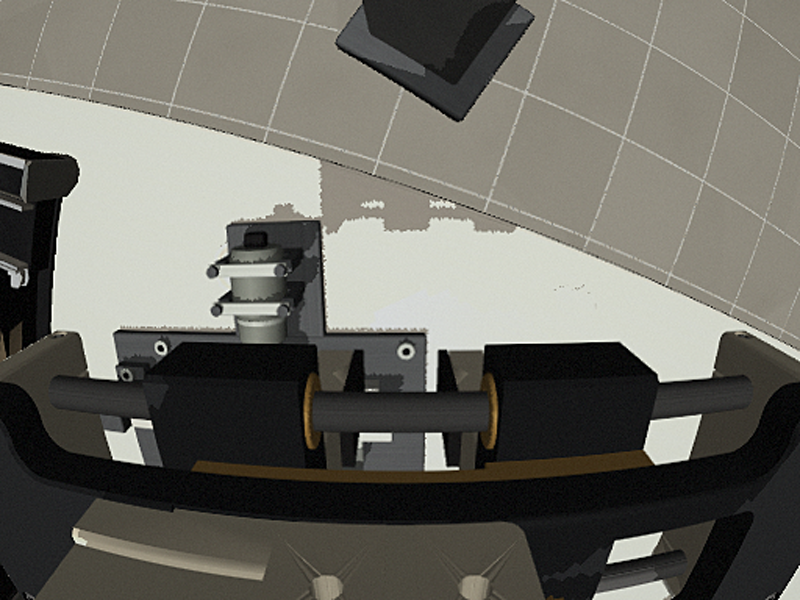

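The wrist camera looks back toward the robot (image down is the fixture's +x), so the bar will be visible from above the gap. I'm moving there now.

Emit:
move_arm:
  moves: [8.7,-3.2,-2.2,0,0,0,0,8.7,-3.2,-2.2,0,0,0,0,8.7,-3.2,-2.2,0,0,0,0,8.7,-3.1,-2.2,0.5,0,0,0,8.7,0,0,0,0,0,0]

```text
clock: 11.25
tool_pos: [0.5695, 0.1676, 0.1792]
orientation: [-179.9, -0.3, -146.6]
force: [-0.5, -0.8, -0.5]
opening: 0.071
gripper_force: 0.0
```

Run:
```python
from h import *
p,r,o=pose(); print(o['orientation'],fx(p)*1000,o['force'],o['opening'])
m=vision.camera_model('wrist');pic,d=snap('wrist')
np.save('pics/m4.npy',np.array([m],dtype=object))
cv2.imwrite('pics/w4.png',cv2.resize(pic[:,:,::-1],(800,600),interpolation=cv2.INTER_CUBIC))
```

```text
[-179.93986318   -0.27517887 -146.60691213] [ 32.98804304  -0.69479733 179.22023207] [-0.5032663  -0.7970266  -0.48947063] 0.0709786077358845
```

View pics/w4.png

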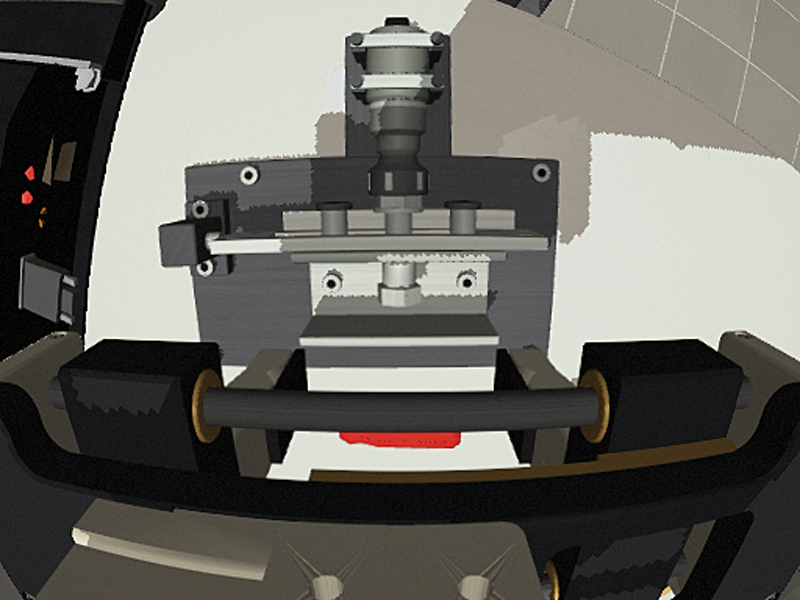

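The whole fixture is visible. The bar runs from (215,243) to (548,243) with its left end at the stop button, the front wall top is at rows 254–262, and the bolt head is at (400,293). I'll enlarge the bar and head, and compute their coordinates.

Run:
```python
from h import *
pic=np.load('pics/wrist.npz')['p']; m=np.load('pics/m4.npy',allow_pickle=True)[0]
c=pic[115:215,95:365,::-1]; cv2.imwrite('pics/w4c.png',cv2.resize(c,None,fx=2.95,fy=2.95,interpolation=cv2.INTER_CUBIC))
for n,u,v,z in [('barEndFront',548,236,.066),('barEndBack',549,249,.066),('wallFrontL',505,255,.07),('wallBackL',507,262,.07),('wallFrontR',291,255,.07),('bar stopend',213,244,.066),('head',400,293,.058),('rearBack',400,345,.062)]:
    print(n,np.round(fx(wray(u,v,m,z))*1000,1))
```

```text
barEndFront [-6.2 83.  66. ]
barEndBack [ 1.3 84.1 66. ]
wallFrontL [ 4.6 57.1 70. ]
wallBackL [ 8.5 58.5 70. ]
wallFrontR [  4.4 -61.5  70. ]
bar stopend [  -2.5 -109.9   66. ]
head [29.4 -1.1 58. ]
rearBack [60.2 -1.1 62. ]
```

View pics/w4c.png

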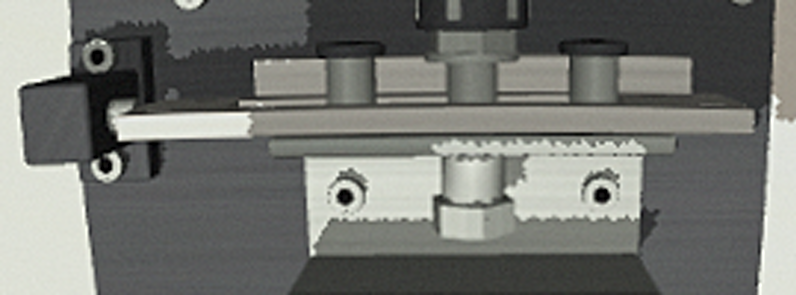

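Run:
```python
from h import *
z=np.load('pics/wrist.npz'); pic=z['p'].astype(int).sum(-1)//3; d=z['d']; m=np.load('pics/m4.npy',allow_pickle=True)[0]
T=np.array(m['cam_to_world']); f=192/np.tan(np.radians(m['vertical_fov']/2))
def proj(q):
    c=T[:3,:3].T@(O+FR.apply(np.array(q))-T[:3,3]); a=np.arctan2(np.hypot(c[0],c[1]),c[2]); k=f*a/np.hypot(c[0],c[1]); return m['cx']+k*c[0],m['cy']+k*c[1],c[2]
for n,q in dict(barF=[-.008,.02,.066],barB=[0,.02,.066],wF=[0,.02,.07],wB=[.006,.02,.07],rF=[.052,.02,.062],rB=[.058,.02,.062],hF=[.024,.003,.058],hB=[.034,.003,.058]).items(): print(n,np.round(proj(q),3))
for u in(220,283,300):
  print(u,[(v,int(pic[v,u-1:u+2].mean()),round(float(np.median(d[v,u-2:u+3]))*1000)) for v in range(146,172)])
  print('rear',[(v,int(pic[v,u-1:u+2].mean())) for v in range(205,224)])
```

```text
barF [2.80300e+02 1.47469e+02 2.53000e-01]
barB [2.80179e+02 1.56652e+02 2.55000e-01]
wF [2.8055e+02 1.5734e+02 2.5100e-01]
wB [2.80446e+02 1.64277e+02 2.53000e-01]
rF [2.78773e+02 2.12235e+02 2.72000e-01]
rB [2.78626e+02 2.18350e+02 2.74000e-01]
hF [260.32  181.563   0.269]
hB [260.293 192.222   0.272]
220 [(146, 79, 267), (147, 79, 267), (148, 78, 267), (149, 81, 268), (150, 61, 258), (151, 85, 253), (152, 149, 253), (153, 149, 254), (154, 144, 253), (155, 138, 253), (156, 139, 254), (157, 140, 254), (158, 143, 255), (159, 156, 254), (160, 57, 255), (161, 61, 252), (162, 124, 251), (163, 132, 251), (164, 123, 252), (165, 116, 252), (166, 114, 252), (167, 84, 252), (168, 154, 308), (169, 207, 308), (170, 203, 308), (171, 205, 309)]
rear [(205, 55), (206, 57), (207, 59), (208, 57), (209, 58), (210, 59), (211, 60), (212, 56), (213, 57), (214, 47), (215, 83), (216, 160), (217, 207), (218, 209), (219, 203), (220, 201), (221, 145), (222, 78), (223, 88)]
283 [(146, 73, 286), (147, 126, 280), (148, 162, 280), (149, 111, 280), (150, 56, 256), (151, 141, 252), (152, 154, 253), (153, 148, 252
[... 496 characters left out ...]
(221, 121), (222, 82), (223, 88)]
300 [(146, 117, 264), (147, 118, 264), (148, 118, 266), (149, 100, 262), (150, 57, 255), (151, 132, 253), (152, 154, 252), (153, 147, 253), (154, 144, 253), (155, 140, 253), (156, 141, 253), (157, 144, 254), (158, 146, 253), (159, 130, 254), (160, 39, 253), (161, 115, 251), (162, 120, 251), (163, 180, 251), (164, 203, 252), (165, 198, 251), (166, 192, 252), (167, 151, 253), (168, 201, 308), (169, 199, 309), (170, 201, 309), (171, 204, 309)]
rear [(205, 59), (206, 58), (207, 57), (208, 60), (209, 56), (210, 58), (211, 60), (212, 60), (213, 55), (214, 44), (215, 122), (216, 195), (217, 205), (218, 201), (219, 207), (220, 175), (221, 107), (222, 83), (223, 88)]
```

The spacing matches a flat bar: rows 150.4–159.8 against 150.5–159.8 predicted once the constant 3-row camera offset is included. The bar is also home. Before descending I'll check the gap screws' height.

Run:
```python
from h import *
z=np.load('pics/wrist.npz'); d=z['d']; m=np.load('pics/m4.npy',allow_pickle=True)[0]
T=np.array(m['cam_to_world']); f=192/np.tan(np.radians(m['vertical_fov']/2))
v,u=np.mgrid[:384,:512]; a=u-m['cx'];b=v-m['cy'];r=np.hypot(a,b);th=r/f; k=np.tan(th)/r
P=np.stack([a*k*d,b*k*d,d],-1)@T[:3,:3].T+T[:3,3]
F=FR.inv().apply((P-O).reshape(-1,3)).reshape(P.shape)*1000
for c in((212,181),(299,181),(256,178),(256,187)):
    q=F[c[1]-6:c[1]+7,c[0]-6:c[0]+7].reshape(-1,3); print(c,np.percentile(q[:,2],[5,50,95,100]).round(1),np.median(q,0).round(1))
q=F.reshape(-1,3)
g=q[(q[:,0]>22)&(q[:,0]<38)&(abs(q[:,1])<20)&(q[:,2]>35)&(q[:,2]<66)]; print('head',len(g),np.percentile(g,[2,50,98],axis=0).round(1))
```

```text
(212, 181) [ 15.6  21.7  23.3 320. ] [ 31.6 -46.5  21.7]
(299, 181) [15.5 22.  23.4 24.5] [31.7 43.4 22. ]
(256, 178) [53.7 56.2 57.6 58.3] [21.  -0.9 56.2]
(256, 187) [ 55.   58.6  60.7 320. ] [28.8 -0.9 58.6]
head 432 [[ 22.3 -14.2  45. ]
 [ 29.6  -1.8  56.7]
 [ 36.9  10.2  60.9]]
```

Emit:
move_arm:
  moves: [7,0.4,0,2,0,0,0,7,0,0,2,0,0,0,7,0,0,0,0,0,0]

```text
clock: 11.6
tool_pos: [0.5604, 0.1648, 0.1395]
orientation: [180.0, -0.4, -146.5]
force: [-0.7, 0.6, 0.6]
opening: 0.0704
gripper_force: 0.0
```

Run:
```python
from h import *
p,r,o=pose(); print(o['orientation'],fx(p)*1000,o['force'],o['opening'])
```

```text
[ 179.97361011   -0.38680758 -146.5170362 ] [ 23.8490905    1.98519443 139.54733746] [-0.71033452  0.64142183  0.58119945] 0.07040811754603078
```

Emit:
move_arm:
  moves: [7,-0.5,-0.3,0,0,0,0,7,0,0,0,0,0,0,7,0,0,0,0,0,0,7,0,0,0,0,0,0]

```text
clock: 12.0
tool_pos: [0.5687, 0.1661, 0.1439]
orientation: [-180.0, 0.1, -146.5]
force: [0.8, 0.1, -0.6]
opening: 0.0702
gripper_force: 0.0
```

Run:
```python
from h import *
p,r,o=pose(); print(o['orientation'],fx(p)*1000,o['force'],o['opening'])
```

```text
[-1.79999653e+02  6.59259956e-02 -1.46494700e+02] [ 31.49140351  -1.58101649 143.91432951] [ 0.75149229  0.14685027 -0.58683152] 0.07016514606939286
```

Emit:
move_arm:
  moves: [7,0.2,0,0,0,0,0,7,0,0,2,0,0,0,7,0,0,2,0,0,0,7,0,0,1,0,0,0,7,0,0,0,0,0,0,7,0,0,0,0,0,0]

```text
clock: 12.6
tool_pos: [0.5671, 0.1648, 0.0937]
orientation: [-180.0, 0.0, -146.5]
force: [0.1, 0.6, 0.8]
opening: 0.0698
gripper_force: 0.0
```

Run:
```python
from h import *
p,r,o=pose(); print(o['orientation'],fx(p)*1000,o['force'],o['opening'])
```

```text
[-1.79984547e+02  1.54143564e-02 -1.46476101e+02] [29.45607326 -1.69190846 93.72356975] [0.13352202 0.55193146 0.76807795] 0.069847181191379
```

Well aligned at x 29.5, y −1.7, above the head. I'll go down the last 4.5 cm.

Emit:
move_arm:
  moves: [7,0,0.05,1.5,0,0,0,7,0,0,1.5,0,0,0,7,0,0,1,0,0,0,7,0,0,0.5,0,0,0,7,0,0,0,0,0,0,7,0,0,0,0,0,0]

```text
clock: 13.2
tool_pos: [0.5669, 0.1654, 0.0488]
orientation: [-180.0, 0.0, -146.5]
force: [-0.5, -0.1, 0.5]
opening: 0.07
gripper_force: 0.0
```

Emit:
move_arm:
  moves: [3.0,0,0,0,0,0,0,3.0,0,0,0,0,0,0,3.0,0,0,0,0,0,0,3.0,0,0,0,0,0,0,3.0,0,0,0,0,0,0]

```text
clock: 13.7
tool_pos: [0.5665, 0.1652, 0.0483]
orientation: [180.0, 0.0, -146.5]
force: [-0.0, -0.3, 0.7]
opening: 0.0349
gripper_force: 0.0
```

Emit:
move_arm:
  moves: [0,0,0,0,0,0,0,0,0,0,0,0,0,0,0,0,0,0,0,0,0,0,0,0,0,0,0,0,0,0,0,0,0,0,0]

```text
clock: 14.2
tool_pos: [0.5668, 0.1647, 0.0481]
orientation: [-180.0, -0.0, -146.5]
force: [3.6, -4.5, -1.9]
opening: 0.0254
gripper_force: 30.0
```

Run:
```python
from h import *
p,r,o=pose(); print(o['orientation'],fx(p)*1000,o['force'],o['moment'],o['opening'],o['gripper_force'],FR.inv().apply(o['force']))
```

```text
[-1.79974680e+02 -3.08728546e-03 -1.46502656e+02] [29.15247309 -1.61360032 48.11928262] [ 3.56011503 -4.53745699 -1.89643139] [-1.26198846 -1.18720864  0.02424988] 0.025370003169525607 29.999661818146706 [ 0.46433911 -5.74868021 -1.89643139]
```

Emit:
move_arm:
  moves: [0,0,-0.05,0,0,0,0,0,0,0,0,0,0,0,0,0,0,0,0,0,0,0,0,0,0,0,0,0,0,0,0,0,0,0,0]

```text
clock: 14.7
tool_pos: [0.5669, 0.1647, 0.0482]
orientation: [-180.0, 0.0, -146.5]
force: [2.9, -2.8, -1.6]
opening: 0.0252
gripper_force: 30.0
```

Run:
```python
from h import *
p,r,o=pose(); print(o['orientation'],fx(p)*1000,o['moment'],o['opening'],o['gripper_force'],FR.inv().apply(o['force']),FR.inv().apply(o['moment']))
pic,d=snap('wrist'); cv2.imwrite('pics/w5.png',cv2.resize(pic[:,:,::-1][100:260,156:356],None,fx=3.7,fy=3.7,interpolation=cv2.INTER_CUBIC))
```

```text
[-1.79994655e+02  3.02531999e-03 -1.46487021e+02] [29.1884275  -1.65815115 48.16299029] [-0.82048193 -1.03793743 -0.00138216] 0.02518555280516794 29.99959174543619 [ 0.83915598 -3.96486521 -1.55390028] [-1.2570643  -0.41266699 -0.00138216]
```

View pics/w5.png

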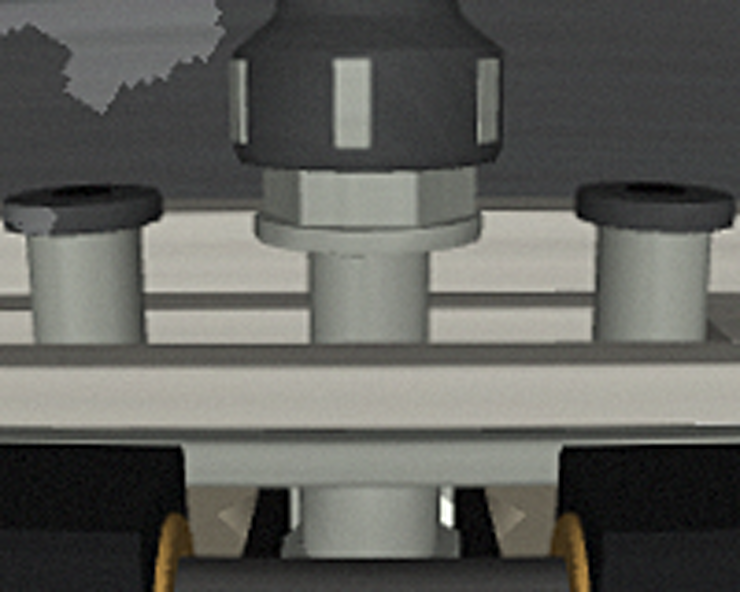

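Emit:
move_arm:
  moves: [0,0,0,0,0,0,0,0,0,0,0,0,0,0,0,0,0,0,0,0,0,0,0,0,0,0,0,0]

```text
clock: 15.15
tool_pos: [0.5668, 0.1647, 0.0482]
orientation: [-180.0, 0.0, -146.5]
force: [3.9, -3.5, -2.6]
opening: 0.025
gripper_force: 30.0
```

Emit:
move_arm:
  moves: [0,0,0,0,0,0,0,0,0,0,0,0,0,0,0,0,0,0,0,0,0]

```text
clock: 15.45
tool_pos: [0.5668, 0.1647, 0.0482]
orientation: [-180.0, 0.0, -146.5]
force: [2.8, -3.0, -2.3]
opening: 0.0253
gripper_force: 30.0
```

The tips hold the head at both sides: the sleeve is at (370,510) and the head edges at (285,545) and (458,545). The opening is steady at 25.2 mm, not 24, so the pads sit about 6° off the flats. I'll regrip timed to the next flat, 1.45 s later.

Emit:
move_arm:
  moves: [3.2,0,-0.03,0,0,0,0,3.2,0,0,0,0,0,0,3.2,0,0,0,0,0,0,3.2,0,0,0,0,0,0,3.2,0,0,0,0,0,0,3.2,0,0,0,0,0,0,3.2,0,0,0,0,0,0,3.2,0,0,0,0,0,0]

```text
clock: 16.25
tool_pos: [0.567, 0.1645, 0.0482]
orientation: [180.0, 0.0, -146.5]
force: [-0.7, -0.3, 0.1]
opening: 0.032
gripper_force: 0.0
```

Emit:
move_arm:
  moves: [3.2,0,0,0,0,0,0,3.2,0,0,0,0,0,0,3.2,0,0,0,0,0,0,3.2,0,0,0,0,0,0,3.2,0,0,0,0,0,0,3.2,0,0,0,0,0,0,0,0,0,0,0,0,0,0,0,0,0,0,0,0]

```text
clock: 17.05
tool_pos: [0.5669, 0.1645, 0.0482]
orientation: [180.0, -0.0, -146.5]
force: [0.5, -0.4, -0.6]
opening: 0.0247
gripper_force: 30.0
```

Emit:
move_arm:
  moves: [0,0,0,0,0,0,0,0,0,0,0,0,0,0,0,0,0,0,0,0,0]

```text
clock: 17.35
tool_pos: [0.567, 0.1645, 0.0482]
orientation: [180.0, -0.0, -146.5]
force: [0.4, -0.2, -0.2]
opening: 0.0243
gripper_force: 30.0
```

Emit:
move_arm:
  moves: [0,0,0,0,0,0,0,0,0,0,0,0,0,0,0,0,0,0,0,0,0,0,0,0,0,0,0,0,0,0,0,0,0,0,0,0,0,0,0,0,0,0,0,0,0,0,0,0,0,0,0,0,0,0,0,0]

```text
clock: 18.15
tool_pos: [0.567, 0.1645, 0.0482]
orientation: [-180.0, 0.0, -146.5]
force: [-0.8, -0.3, 0.6]
opening: 0.0247
gripper_force: 30.0
```

Run:
```python
from h import *
op=[];fr=[]
for i in range(14):
    fr.append(vision.snapshot('wrist')[0].astype(np.float32).mean(-1)); op.append(ctrl.get_obs()['opening']*1000)
print(np.round(op,2),np.mean(op),ctrl.get_obs()['clock'])
D=abs(np.mean(fr[-4:],0)-np.mean(fr[:4],0))
# crop origin (156,100), scale 3.7
box=lambda x0,y0,x1,y1:D[100+int(y0/3.7):100+int(y1/3.7),156+int(x0/3.7):156+int(x1/3.7)]
print('nut/socket',box(235,50,500,225).mean(),'shank',box(315,260,425,340).mean(),'head',box(275,525,465,558).mean(),box(275,525,465,558).max(),'pins(static)',box(30,235,140,340).mean())
```

```text
[24.72 24.57 25.15 24.73 24.82 24.74 24.97 24.55 24.61 24.58 24.56 24.85
 24.69 24.84] 24.741286831579867 18.85
nut/socket 14.837766 shank 1.0093051 head 1.1031228 5.416666 pins(static) 1.0665025
```

The nut keeps turning (image change 14.8) while the head is static at the noise level (1.1, against 1.07 for the pins). Grip is 30 N at about 24.4 mm, which is on the flats. I'll hold a little longer, then hand in.

Emit:
move_arm:
  moves: [0,0,0,0,0,0,0,0,0,0,0,0,0,0,0,0,0,0,0,0,0,0,0,0,0,0,0,0,0,0,0,0,0,0,0,0,0,0,0,0,0,0,0,0,0,0,0,0,0,0,0,0,0,0,0,0]

```text
clock: 19.65
tool_pos: [0.567, 0.1645, 0.0482]
orientation: [180.0, -0.0, -146.5]
force: [-0.2, -0.9, 1.0]
opening: 0.0246
gripper_force: 30.0
```

Emit:
move_arm:
  moves: [0,0,0,0,0,0,0,0,0,0,0,0,0,0,0,0,0,0,0,0,0,0,0,0,0,0,0,0,0,0,0,0,0,0,0,0,0,0,0,0,0,0,0,0,0,0,0,0,0,0,0,0,0,0,0,0]

```text
clock: 20.45
tool_pos: [0.5669, 0.1645, 0.0482]
orientation: [180.0, -0.0, -146.5]
force: [-0.1, 0.0, 0.3]
opening: 0.0248
gripper_force: 30.0
```

Run:
```python
from h import *
op=[];fr=[]
for i in range(8):
    fr.append(vision.snapshot('wrist')[0].astype(np.float32).mean(-1)); op.append(ctrl.get_obs()['opening']*1000)
o=ctrl.get_obs(); print(np.mean(op),o['clock'],o['gripper_force'],o['force'])
D=abs(np.mean(fr[-3:],0)-np.mean(fr[:3],0)); print(D[170-30:158+2,220:290].mean(), D[113:160,220:290].mean(), D[242:250,231:280].mean())
if 23.8<np.mean(op)<25.2 and o['gripper_force']>25: print(ctrl.close_job())
```

```text
24.658017419067335 20.85 29.999999832361937 [ 0.11726193  0.06780448 -0.06922625]
5.365397 9.790206 1.2749438
the job is handed in; nothing more can be done
None
```

I handed the job in at 20.9 s: the bar is flat against the bracket and home on the stop, and the bolt head is still gripped at 30 N, not turning while the nut runs on; the push home peaked at about 51 N at the wrist, taken on the fingers.

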